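Walk the cast stop block round to the fence

ROBOT

A 7-joint arm with a two-finger parallel gripper is mounted at the origin on the work surface. World frame = base frame: x ahead of the robot, y to its left, z up, the work surface at z = 0. Lengths are in mm, angles in degrees, forces in N, time in s.
With the tool pointing down it reaches from about 400 to 900 mm from the base axis. Payload 5.6 kg.
Tool frame: the origin (TCP) lies at the very end of the fingers, on their centre line; the grasp point (between the pads) lies 19 mm behind it; z points along the fingers, y is the direction in which the jaws open and shut (so a half turn about z gives the same grasp; the last joint's range is limited). The gripper opens to 92 mm and grips with 3 to 60 N. Pads are 20 mm wide; open, the fingers measure 128 mm over their backs; the gripper's body (75 mm by 189 mm) begins 69 mm behind the grasp point.
Start: joints at [68.01, 26.786, -0.665, 91.828, 0.344, 61.387, -3.226], TCP at [217.216, -612.639, 214.592] pointing down, gripper open.
Joint ranges: [-144.91, 144.91], [-17.63, 115.5], [-89.93, 88.59], [15.96, 139.68], [-74.01, 254.01], [8.47, 105.57], [-167.45, 167.45]. Speed limits (degrees/s): [147.25, 147.25, 180, 180, 180, 180, 180].

INTERFACE

Orientations are given as a 3x3 rotation matrix whose columns are the frame's x, y, z axes.
In Python, from bench import manip, vision, order gives the robot as it stands.
- The arm moves only by the shell command python3 -m inch 'ROWS'. ROWS is JSON, one flat list of numbers, 7 for each row, row after row: the turn, a rotation vector about the tool's x, y, z in degrees, then the shift along the tool's x, y, z in m, then the opening, from -1 (shut) to 1 (fully open). A call has 1 to 12 rows; each row shifts and turns the commanded pose from where the row before left it, along the tool's axes as they then stand; what a row does not reach is not made up. A row lasts 1/8 s, in which the tool goes at most 62.5 mm and 10.7 degrees, less where a joint would pass 70% of its speed; a pose out of reach is approached as far as the arm can. A call with a gripper value outside its range is refused whole. The fingers move at their own pace and stop on an object; the grip force is fixed at half the most. Time passes only in rows, so rows that do not move let the fingers close. It gives the time, the measured TCP pose, the force and the opening at its end, in the units of the state.
- manip.get_state(): the state, without advancing time (a new reading comes with each control period).
- vision.snapshot(name): name is "scene" or "top"; returns the picture (480x640x3 uint8, red, green, blue); there is no depth.
- vision.camera_info(name): a dict with "intrinsics" (3x3 intrinsics, pixels), "k1" (the pictures are not rectified: a ray, as slopes to the right and down, at radius r is drawn at 1 + k1 r^2 times it, then the intrinsics apply), "extrinsics" (4x4, takes a point from camera to world coordinates). Camera axes: x right, y down, z forward; pixel columns grow to the right and rows downward; lengths in mm; the calibration is good to about 2 mm. A picture is of the moment at which its call begins. camera_info takes no time and is no camera call.
- order.job_done(): hands the job in, once; it reports no verdict.
Trained networks look in the newest picture that a camera, given by its name, has taken for a name from the list of things; names that differ only in an ending like _2 or _b are one class to them, and where a whole thing is asked for, a point or a joint stands for the part that bears it (a point fixed in the world has none). Each returns a list of dicts, best first, with "conf" (0 to 1); they miss things now and then, are a little off and sometimes report something else, mostly with a low value. They report only what shows in the picture. A call takes as long as a camera call. They do not tell look-alikes from the thing itself.
- vision.look_for(camera, thing): "bbox" ([left, top, right, bottom] in pixels, round what is visible of it).
- vision.silhouettes(camera, thing): "pixels" (480x640 bool, what is visible of it) and "bbox" ([left, top, right, bottom] in pixels, round what is visible of it).
- vision.place_of(camera, thing): "location" ([column, row] in pixels: a listed point, or the origin of a listed thing).
The state is a dict: "time": time; "q": joint angles; "joint_velocities": joint speeds; "joint_efforts": joint torques, N m; "tcp_pos": TCP position; "tcp_rot": TCP orientation; "wrist_force": force on the tool from outside, world axes, zero at the start; "ft_torque": the same for the moment, N m; "finger_gap": opening from 0.0 (shut) to 1.0 (fully open).
Only numpy, scipy, OpenCV 4.12 (cv2) and the standard library are available. Lean on these libraries where they do the work, as an engineer would, in place of code of your own. Each camera call takes 0.05 s, during which the arm holds its last target.

TASK

Walk the heavy cast block round and up to the wooden fence by pushing its two blue corner horns by turns with the fingertips, left horn first, then right, then left again and so on, until its brass face sits flat against the fence. Never push on the amber glass between the horns, and bring the block nearly square before it meets the fence, so that no corner digs into the wood. Slide it only, never lift or tip it, leave everything else where it is, and draw the fingers clear at the end.

Things in the scene. Friction and masses are not known exactly. Their poses are not given: they have to be found in the camera images.
- fence: Pale wooden batten fixed to the bench, 420 mm long (its y axis), 45 mm wide, 30 mm high. Origin: middle of the near face (the face towards the robot and the block), at bench height. Its x axis points level into the wood, away from the robot, so the near face is the plane x = 0 of this frame. It does not move.
- block: Heavy dark cast block, sliding on the bench: body 80 (x) x 120 (y) x 42 mm. Origin: centre of that body's underside. x points out of its brass face, which lies at x = +44 mm; y to its left end (looking from horns to brass face), z up. It starts 40 to 65 mm clear of the fence, turned 30 to 60 degrees anticlockwise (from above) from facing it, so that the left horn is further from the fence.
- horn_left: Blue painted horn at the near left corner of the block, part of the casting: 30 mm wide (block y), sticks out 16 mm from the block's near side, 38 mm high (2 to 40 mm above the bench). Origin: middle of its root, at block (-40, +45, 21) mm; axes as the block's. Its flat pushing face is at x = -16 mm in this frame.
- horn_right: The same blue horn at the near right corner of the block; origin at block (-40, -45, 21) mm. The block, 0.7 to 1 kg, takes about 3 to 12 N to slide and stays where it is left; pushed squarely on one horn it turns, that end going forward, and its centre advances about 40 mm per radian of turn.
- glass: Amber glass plate let into the near side of the block between the horns, 56 mm wide, 32 mm high, 4 mm thick, 12 mm further back than the horns' pushing faces. Origin: middle of its root, at block (-40, 0, 21) mm. Not to be pushed.
- face_left (a point): Left end of the brass face, at block (44, 56, 21) mm.
- face_right (a point): Right end of the brass face, at block (44, -56, 21) mm.
- foil_roll: Copper foil roll, disc 54 mm across, 20 mm high, loose; leave it alone. Origin: centre of its underside.
- came_stub: Short lead came offcut, 75 x 14 x 14 mm, loose; leave it alone. Origin: centre of its underside.
- jar: Clear jar with white cap, 72 mm across, 85 mm high, loose; leave it alone. Origin: centre of its underside.
- hammer: Hammer, 260 mm long, on its side, loose; leave it alone. Origin: on the underside of its handle-and-head outline.
- amber_piece: Flat piece of amber glass, about 110 x 60 x 5 mm, loose; leave it alone. Origin: centre of its underside.
- green_piece: Flat piece of green glass, 90 x 60 x 5 mm, loose; leave it alone. Origin: centre of its underside.
- flux_tin: Red round tin with bare metal lid, 68 mm across, 36 mm high, loose; leave it alone. Origin: centre of its underside.
Mind the look-alikes: they are no part of the job. What is shaped like the block but green is not meant.

How it is judged (in metres and radians):
On the way, in this order (a step that is already met when the one before it is completed fails the run):
1. the left horn is pushed with the fingers (contact force between the fingers and horn_left above 0.5 N), for 0.02 s.
2. then the right horn is pushed (contact force between the fingers and horn_right above 0.5 N), for 0.02 s.
3. then the left horn is pushed again (contact force between the fingers and horn_left above 0.5 N), for 0.02 s.
At the end, for the whole second after the job is handed in: Both ends of the brass face lie within 4 mm of the fence's near face and within its length, square to it within 0.05 rad, with the block flat on the bench and at rest (x of face_left in the frame of fence between -0.004 and 0.004 m and x of face_right in the frame of fence between -0.004 and 0.004 m and y of face_left in the frame of fence below 0.205 m and y of face_right in the frame of fence above -0.205 m and height (world z) of block below 0.004 m and angle between block's own z axis and vertical below 0.05 rad and linear speed of block below 0.01 m/s and angle between the x axis of block and the x axis of fence, either way round below 0.05 rad); the robot touches nothing.
It fails at once if the block touches the fence while more than 0.2 rad out of square (contact force between block and fence above 0.5 N and angle between the x axis of block and the x axis of fence, either way round above 0.2 rad).
It fails at once if the amber glass between the horns is pushed (over 1 N) (contact force between the arm and glass above 1 N).
It fails at once if the block is lifted more than 8 mm or tipped more than 0.15 rad (height (world z) of block above 0.008 m or angle between block's own z axis and vertical above 0.15 rad).
It fails at once if something else on the bench is shifted more than 15 mm (distance of any of foil_roll, came_stub, jar, hammer, amber_piece, green_piece, flux_tin from where it was at the start of the episode above 0.015 m).
It also fails if it takes over 72 s, if anything falls off the work surface, if the arm or the gripper's body presses on something with over 40 N, if the wrist force passes 120 N, or if a joint passes its speed limit or range.

## Working session

There is one attempt and no reset: what is moved stays moved. The work goes in short steps, Python scripts to look and compute and a shell command to move; the robot and the scene stay as the last step left them, time stands still between calls to the robot, and variables do not carry over. Pictures are saved under pics/ and viewed, and the job is handed in when it is done.

```bash
ls; mkdir -p pics; python3 - <<'E'
from bench import manip, vision, order
import cv2, numpy as np
np.set_printoptions(precision=4,suppress=True)
for n in ("scene","top"):
    im=vision.snapshot(n); cv2.imwrite(f"pics/{n}0.png",im[:,:,::-1])
    c=vision.camera_info(n); print(n,c)
s=manip.get_state(); print(s)
E
```

```text
pics
scene {'intrinsics': array([[490.5359,   0.    , 321.5898],
       [  0.    , 490.5359, 234.3117],
       [  0.    ,   0.    ,   1.    ]]), 'k1': -0.10271985115770925, 'extrinsics': array([[   0.5713,    0.575 ,   -0.5856, 1149.9991],
       [   0.8207,   -0.4027,    0.4053, -446.5006],
       [  -0.0028,   -0.7122,   -0.702 ,  829.0672],
       [   0.    ,    0.    ,    0.    ,    1.    ]])}
top {'intrinsics': array([[552.2454,   0.    , 325.5001],
       [  0.    , 552.2454, 238.7777],
       [  0.    ,   0.    ,   1.    ]]), 'k1': -0.029135567804079884, 'extrinsics': array([[  -0.0144,   -0.9867,    0.1621,  327.0619],
       [  -0.9999,    0.0157,    0.0064,   -8.1154],
       [  -0.0089,   -0.162 ,   -0.9868, 1283.4925],
       [   0.    ,    0.    ,    0.    ,    1.    ]])}
{'time': 0.1, 'q': array([68.0092, 26.8302, -0.6639, 91.8759,  0.3431, 61.3867, -3.2274]), 'joint_velocities': array([ 0.0506, -0.0429,  0.0514, -0.0879,  0.11  ,  0.003 , -0.0255]), 'joint_efforts': array([  0.0017, -52.1642,  -0.0121, -24.4365,  -0.0567,   0.014 ,
         0.    ]), 'tcp_pos': array([ 217.0173, -612.1406,  213.742 ]), 'tcp_rot': array([[ 0.9425,  0.3341, -0.0006],
       [ 0.3341, -0.9425,  0.0015],
       [-0.0001, -0.0016, -1.    ]]), 'wrist_force': array([-0.3386, -0.1684,  0.4167]), 'ft_torque': array([-0.0126, -0.0509, -0.0403]), 'finger_gap': 0.9999267659664174}
```

View pics/scene0.png

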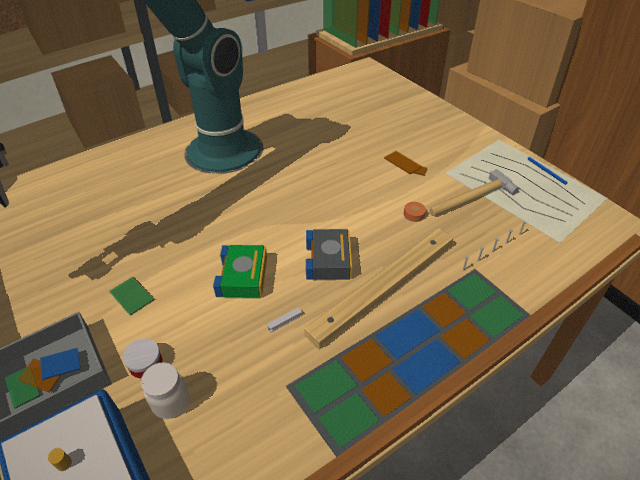

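View pics/top0.png

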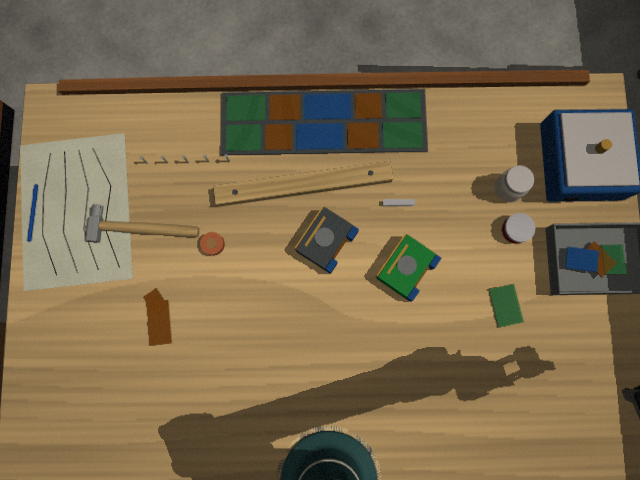

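The top view shows the grey block at about (326,240), with blue horns at (351,234) and (331,266). The brass face is to its upper left, and the fence runs from (212,195) to (392,172). The only look-alike is the green block at (407,266), with horns at (434,261) and (410,294). I choose the dark grey one and check it in a crop next.

```bash
cat > h.py <<'E'
from bench import manip, vision, order
import cv2, numpy as np
from scipy.optimize import least_squares
np.set_printoptions(precision=3,suppress=True)
CI={n:vision.camera_info(n) for n in("scene","top")}
def ray(n,uv):
    c=CI[n];p=cv2.undistortPoints(np.array(uv,float).reshape(-1,1,2),c["intrinsics"],np.array([c["k1"],0,0,0.]))[:,0]
    E=c["extrinsics"];d=np.c_[p,np.ones(len(p))]@E[:3,:3].T
    return E[:3,3],d
def at_z(n,uv,z):
    o,d=ray(n,uv);return o+d*((z-o[2])/d[:,2])[:,None]
def proj(n,P):
    c=CI[n];E=np.linalg.inv(c["extrinsics"]);r=cv2.Rodrigues(E[:3,:3])[0]
    return cv2.projectPoints(np.array(P,float).reshape(-1,1,3),r,E[:3,3],c["intrinsics"],np.array([c["k1"],0,0,0.]))[0][:,0]
def bw(p,pts):
    c,s=np.cos(p[2]),np.sin(p[2]);pts=np.atleast_2d(np.array(pts,float))
    return np.c_[p[0]+c*pts[:,0]-s*pts[:,1],p[1]+s*pts[:,0]+c*pts[:,1],pts[:,2]]
KP={"block":(0,0,0),"horn_left":(-40,45,21),"horn_right":(-40,-45,21),"glass":(-40,0,21),"face_left":(44,56,21),"face_right":(44,-56,21)}
def body_mask(n,p):
    m=np.zeros((480,640),np.uint8)
    for x0,x1,y0,y1,z0,z1 in [(-40,44,-60,60,0,42),(-56,-40,30,60,2,40),(-56,-40,-60,-30,2,40)]:
        P=bw(p,[(x,y,z) for x in(x0,x1) for y in(y0,y1) for z in(z0,z1)])
        cv2.fillConvexPoly(m,cv2.convexHull(np.round(proj(n,P)*16).astype(np.int32)),1,cv2.LINE_8,4)
    return m>0
E
cat > m0.py <<'E'
from h import *
for n in("scene","top"):
    vision.snapshot(n)
    for k in KP:
        print(n,k,[(np.round(d["location"],1).tolist(),round(d["conf"],2)) for d in vision.place_of(n,k)])
    for k in("block","fence"):
        for i,d in enumerate(vision.silhouettes(n,k)):
            print(n,k,d["bbox"],round(d["conf"],2),d["pixels"].sum()); np.save(f"pics/{n}_{k}_{i}.npy",d["pixels"])
im=vision.snapshot("top")
cv2.imwrite("pics/crop0.png",cv2.resize(im[150:310,200:460,::-1],None,fx=3,fy=3,interpolation=cv2.INTER_CUBIC))
im=vision.snapshot("scene")
cv2.imwrite("pics/crop0s.png",cv2.resize(im[210:350,200:460,::-1],None,fx=3,fy=3,interpolation=cv2.INTER_CUBIC))
E
python3 m0.py
```

```text
scene block [([330.4, 258.4], 0.83), ([244.3, 274.6], 0.78), ([349.5, 233.3], 0.26)]
scene horn_left [([312.9, 238.5], 0.56), ([225.5, 253.9], 0.52)]
scene horn_right [([312.1, 267.5], 0.6), ([220.3, 283.2], 0.52)]
scene glass [([226.1, 269.9], 0.54), ([312.6, 250.5], 0.4)]
scene face_left [([263.9, 250.5], 0.65), ([353.6, 233.7], 0.58)]
scene face_right [([350.8, 273.0], 0.62), ([263.5, 295.1], 0.6)]
scene block [213.7, 245.1, 268.1, 298.2] 0.92 2398
scene block [304.2, 225.7, 355.2, 280.8] 0.88 2280
scene block [267.9, 307.3, 300.0, 333.1] 0.31 371
scene block [387.6, 153.7, 424.4, 173.3] 0.28 501
scene fence [302.8, 229.6, 451.0, 352.0] 0.86 4239
scene fence [265.2, 308.7, 297.2, 332.2] 0.29 407
scene fence [430.7, 167.5, 516.9, 216.6] 0.16 1049
top block [([404.3, 265.0], 0.96), ([322.7, 241.0], 0.8)]
top horn_left [([341.8, 246.9], 0.6), ([329.9, 265.1], 0.54), ([410.2, 289.5], 0.48)]
top horn_right [([350.5, 229.5], 0.68), ([432.4, 260.1], 0.51)]
top glass [([305.6, 194.3], 0.55), ([339.8, 248.3], 0.42), ([327.2, 268.7], 0.42), ([421.5, 276.4], 0.38), ([321.6, 204.8], 0.28)]
top face_left [([296.0, 247.3], 0.88), ([380.6, 273.8], 0.7)]
top face_right [([402.9, 234.1], 0.78), ([321.1, 206.7], 0.57)]
top block [377.3, 233.7, 440.4, 299.5] 0.94 2321
top block [297.0, 205.7, 359.4, 268.4] 0.6 2163
top fence [213.4, 161.6, 393.9, 207.0] 0.97 3728
top fence [502.9, 211.5, 535.9, 239.1] 0.49 780
```

View pics/crop0.png

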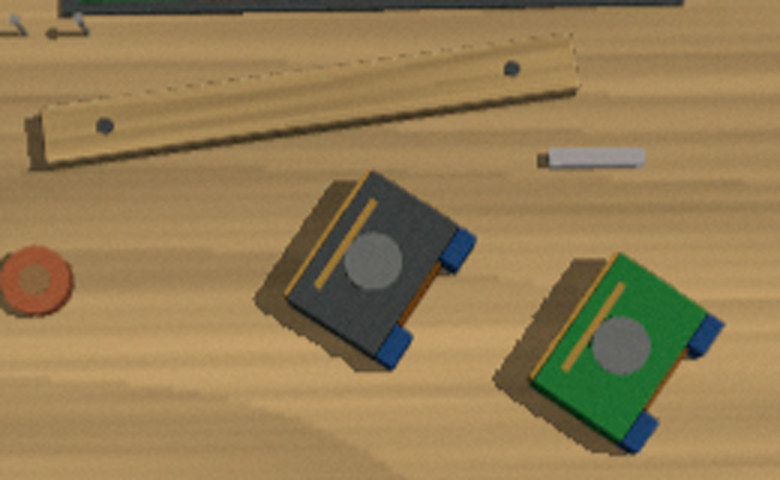

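View pics/crop0s.png

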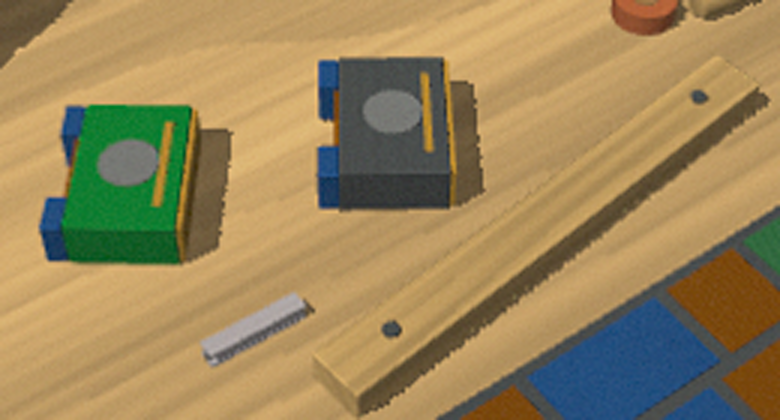

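```bash
cat > fit.py <<'E'
from h import *
def kp_resid(p,obs,off):
    r=[]
    for n,k,uv,w in obs: r.append(w*(proj(n,bw(p,[KP[k]]))[0]-uv))
    return np.concatenate(r)
def collect(p0,tol=14,silh=True):
    obs=[];sil={}
    for n in("scene","top"):
        vision.snapshot(n)
        for k in("block","horn_left","horn_right","face_left","face_right"):
            pp=proj(n,bw(p0,[KP[k]]))[0]
            c=[d for d in vision.place_of(n,k) if np.linalg.norm(np.array(d["location"])-pp)<tol]
            if c: d=min(c,key=lambda d:np.linalg.norm(np.array(d["location"])-pp)); obs.append((n,k,np.array(d["location"]),d["conf"]))
    return obs
def fitkp(obs,p0):
    s=least_squares(lambda p:kp_resid(p,obs,0),p0,loss="soft_l1",f_scale=1.5,x_scale=[10,10,.1]);return s.x
E
python3 - <<'E'
from fit import *
p0=np.array([620,20,np.pi/3])
c=at_z("top",[[322.7,241]],0)[0]; fl=at_z("top",[[296,247.3]],21)[0]; fr=at_z("top",[[321.1,206.7]],21)[0]
d=fl-fr; th=np.arctan2(-d[0],d[1]); p0=np.array([c[0],c[1],th]); print(p0, np.degrees(th))
obs=collect(p0); p=fitkp(obs,p0); print(p,np.degrees(p[2]))
for o in obs: print(o[0],o[1],o[2],proj(o[0],bw(p,[KP[o[1]]]))[0]-o[2])
# fence: fit rect 45x420x30 via mask IoU
def fmask(n,f):
    P=bw(f,[(x,y,z) for x in(0,45) for y in(-210,210) for z in(0,30)])
    m=np.zeros((480,640),np.uint8);cv2.fillConvexPoly(m,cv2.convexHull(np.round(proj(n,P)*16).astype(np.int32)),1,cv2.LINE_8,4);return m>0
M={n:np.load(f"pics/{n}_fence_0.npy") for n in("scene","top")}
a=at_z("top",[[213,187],[211,206],[391,163],[393,181]],30);print(a)
def dt(m): return cv2.distanceTransform(m.astype(np.uint8),cv2.DIST_L2,5)
def fres(f):
    r=[]
    for n in M:
        P=bw(f,[(x,y,z) for x in(0,45) for y in(-210,210) for z in(0,30)])
        q=fmask(n,f); r+=[ (q^M[n]).sum()]
    return sum(r)
from scipy.optimize import minimize
near=(a[1]+a[3])/2;e=a[1]-a[3]
f0=[near[0],near[1],np.arctan2(-e[0],e[1])];print(f0,fres(f0))
s=minimize(fres,f0,method="Nelder-Mead",options=dict(initial_simplex=np.array(f0)+np.array([[0,0,0],[8,0,0],[0,8,0],[0,0,.04]])));print(s.x,np.degrees(s.x[2]),s.fun)
for n in M:
    print(n,minimize(lambda f:(fmask(n,f)^M[n]).sum(),s.x,method="Nelder-Mead",options=dict(initial_simplex=s.x+np.array([[0,0,0],[6,0,0],[0,6,0],[0,0,.03]]))).x)
E
```

```text
[532.716   6.905   1.013] 58.0511178873651
[535.868   3.196   0.935] 53.54424861330008
scene block [328.6 256.5] [1.942 2.343]
scene horn_left [313.2 238.9] [ 0.548 -0.734]
scene horn_right [313.3 265. ] [-1.167  2.119]
scene face_left [351.2 235.9] [-1.412 -0.414]
scene face_right [352.  273.9] [-1.573 -2.272]
top block [323.5 241.4] [ 0.757 -1.746]
top horn_left [326.6 264.2] [ 0.285 -0.315]
top horn_right [349.2 230.5] [0.266 2.018]
top face_left [297.8 245.5] [-3.214  1.227]
top face_right [322.5 208.9] [ 0.324 -0.717]
[[ 660.162  261.955   30.   ]
 [ 614.631  265.745   30.   ]
 [ 711.207 -156.678   30.   ]
 [ 667.447 -159.85    30.   ]]
[np.float64(641.0390523312201), np.float64(52.94752415036024), np.float64(0.12346742586076714)] 2058
[648.369  47.992   0.123] 7.029903637794722 698.0
scene [649.75   47.297   0.123]
top [646.892  48.954   0.126]
```

The chosen block is the grey one: blue horns, amber glass between them and its brass edge towards the fence. Next I overlay the fits to check them.

```bash
cat > ov.py <<'E'
from fit import *
def overlay(name,p,f,box,fx=4):
    outs=[]
    for n,(x0,y0,x1,y1) in box.items():
        im=vision.snapshot(n)[y0:y1,x0:x1,::-1]
        im=cv2.resize(im,None,fx=fx,fy=fx,interpolation=cv2.INTER_CUBIC).copy()
        def L(pp,pts,col):
            q=(proj(n,bw(pp,pts))-[x0,y0]+.5)*fx-.5
            cv2.polylines(im,[np.round(q).astype(np.int32)],True,col,1)
        for z in(0,42): L(p,[(-40,-60,z),(44,-60,z),(44,60,z),(-40,60,z)],(0,255,255) if z else (255,255,0))
        for s in(45,-45): L(p,[(-56,s-15,40),(-40,s-15,40),(-40,s+15,40),(-56,s+15,40)],(255,0,255))
        for z in(0,30): L(f,[(0,-210,z),(45,-210,z),(45,210,z),(0,210,z)],(0,0,255) if z else (0,255,0))
        cv2.imwrite(f"pics/{name}_{n}.png",im)
E
python3 - <<'E'
from ov import *
overlay("ov1",[535.9,3.2,.935],[648.4,48,.123],dict(top=(205,150,400,280),scene=(295,210,465,355)))
E
```

```text
(no output)
```

View pics/ov1_top.png

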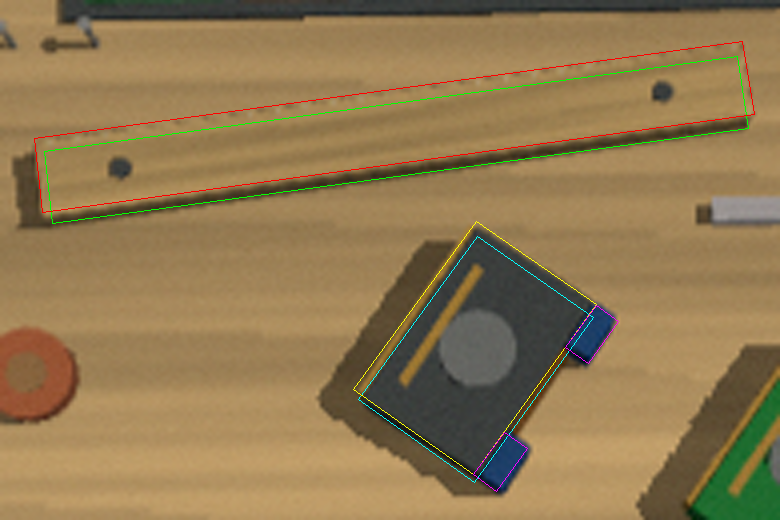

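View pics/ov1_scene.png

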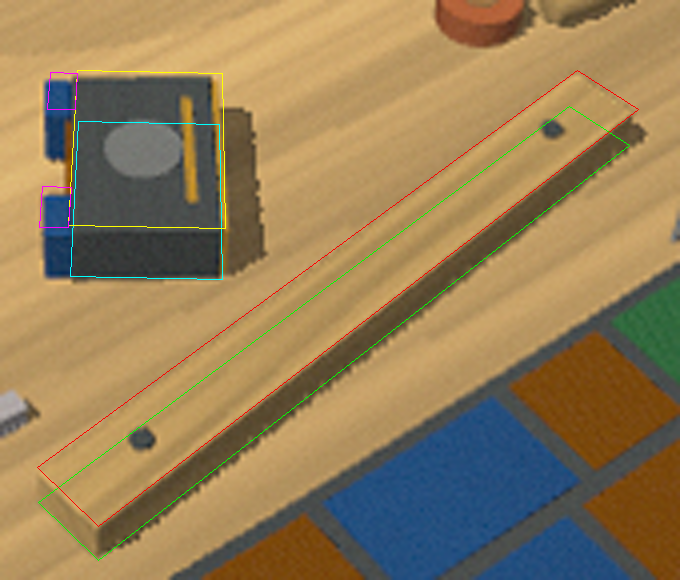

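```bash
cat > st.py <<'E'
from ov import *
F=np.array([648.4,48,.1235])
def rel(p):
    q=np.array(p[:2])-F[:2];c,s=np.cos(F[2]),np.sin(F[2])
    fc=bw(p,[KP["face_left"],KP["face_right"],(44,60,0),(44,-60,0)])[:,:2]-F[:2]
    print("block",np.array(p),"deg rel",np.degrees(p[2]-F[2]),"centre in fence",np.array([c*q[0]+s*q[1],-s*q[0]+c*q[1]]),"face L,R x:",fc@[c,s])
def tool(p,pts):
    """block-frame target (xy) and z -> shift in tool axes from now, and turn"""
    s=manip.get_state();R=s["tcp_rot"];t=s["tcp_pos"]
    print("t",s["time"],"tcp",t,"gap",s["finger_gap"],"F",s["wrist_force"],"yaw y",np.degrees(np.arctan2(R[1,1],R[0,1])))
    th=p[2]; a=np.arctan2(R[1,1],R[0,1]); print("turn about tool z:",np.degrees(a-th))
    inb=np.array([[np.cos(th),np.sin(th)],[-np.sin(th),np.cos(th)]])@(t[:2]-np.array(p[:2]));print("tcp in block frame",inb)
    for P in pts:
        w=bw(p,[P])[0];d=w-t;print(P,"world",w,"tool shift",R.T@d, "after-turn shift",np.array([[-np.sin(th),np.cos(th)],[np.cos(th),np.sin(th)]])@d[:2])
E
python3 - <<'E'
from st import *
p=np.array([535.9,3.2,.935]);rel(p)
tool(p,[(-56-18-22,46,10),(-74,46,10)])
g=at_z("top",[[404.5,235],[370,268],[440,257],[415,297]],20);print(g)
d=g[:,:2]-p[:2];th=p[2];print("green in block frame",d@np.array([[np.cos(th),-np.sin(th)],[np.sin(th),np.cos(th)]]))
E
```

```text
block [535.9     3.2     0.935] deg rel 46.495525074866315 centre in fence [-117.162  -30.6  ] face L,R x: [-127.49   -46.254 -130.391  -43.353]
t 1.8 tcp [ 217.211 -612.63   214.596] gap 1.002590134259363 F [-0.868  0.411  0.366] yaw y -70.47560615584776
turn about tool z: -124.04716000057974
tcp in block frame [-684.739 -109.275]
(-96, 46, 10) world [441.882 -46.726  10.   ] tool shift [ 400.892 -458.281  204.567] after-turn shift [155.275 588.739]
(-74, 46, 10) world [454.946 -29.025  10.   ] tool shift [ 419.12  -470.599  204.566] after-turn shift [155.275 610.739]
[[ 540.591 -183.256   20.   ]
 [ 464.967 -101.145   20.   ]
 [ 487.872 -263.156   20.   ]
 [ 396.97  -201.846   20.   ]]
green in block frame [[-147.237 -114.495]
 [-126.077   -4.889]
 [-242.829 -119.524]
 [-247.479   -9.977]]
```

```bash
python3 -m inch '[0,0,0,0.04,-0.0458,0,-1, 0,0,0,0.04,-0.0458,0,-1, 0,0,0,0.04,-0.0458,0,-1, 0,0,0,0.04,-0.0458,0,-1, 0,0,0,0.04,-0.0458,0,-1, 0,0,0,0.04,-0.0458,0,-1, 0,0,0,0.04,-0.0458,0,-1, 0,0,0,0.04,-0.0458,0,-1, 0,0,0,0.04,-0.0458,0,-1, 0,0,0,0.04,-0.0458,0,-1]'; python3 -m inch '[0,0,-10.4,0,0,0,-1, 0,0,-10.4,0,0,0,-1, 0,0,-10.4,0,0,0,-1, 0,0,-10.4,0,0,0,-1, 0,0,-10.4,0,0,0,-1, 0,0,-10.4,0,0,0,-1, 0,0,-10.4,0,0,0,-1, 0,0,-10.4,0,0,0,-1, 0,0,-10.4,0,0,0,-1, 0,0,-10.4,0,0,0,-1, 0,0,-10.4,0,0,0,-1, 0,0,-9.6,0,0,0,-1]'
python3 - <<'E'
from st import *
p=np.array([535.9,3.2,.935])
tool(p,[(-96,46,10)]); print(manip.get_state()["q"])
E
```

```text
time: 3.05
tcp_pos: [441.8, -45.6, 215.1]
tcp_rot: [[0.943, 0.334, 0.001], [0.334, -0.943, -0.001], [0.001, 0.001, -1.0]]
wrist_force: [0.7, -0.7, -0.3]
finger_gap: 0.003
time: 4.55
tcp_pos: [441.2, -47.4, 214.7]
tcp_rot: [[-0.807, 0.59, 0.0], [0.59, 0.807, -0.0], [-0.0, -0.0, -1.0]]
wrist_force: [0.1, 0.7, 0.3]
finger_gap: 0.009
t 4.55 tcp [441.212 -47.393 214.725] gap 0.008523353717382455 F [0.073 0.66  0.276] yaw y 53.83769807216098
turn about tool z: 0.26614422742900706
tcp in block frame [-96.934  46.143]
(-96, 46, 10) world [441.882 -46.726  10.   ] tool shift [ -0.058   0.949 204.725] after-turn shift [-0.143  0.934]
[ 37.36   10.404 -38.748 117.406   7.984  54.691  48.28 ]
```

```bash
python3 -m inch '[0,0,0,0,0,0.05,-1, 0,0,0,0,0,0.05,-1, 0,0,0,0,0,0.05,-1, 0,0,0,0,0,0.04,-1, 0,0,0,0,0,0.012,-1, 0,0,0,0,0,0,-1]'
python3 - <<'E'
from ov import *
overlay("ov2",[535.9,3.2,.935],[648.4,48,.123],dict(top=(250,150,445,300),scene=(230,180,430,330)))
print(manip.get_state()["tcp_pos"],manip.get_state()["wrist_force"])
E
```

```text
time: 5.3
tcp_pos: [441.4, -47.1, 12.7]
tcp_rot: [[-0.804, 0.594, -0.0], [0.594, 0.804, 0.0], [0.0, -0.0, -1.0]]
wrist_force: [0.2, 0.1, 0.3]
finger_gap: 0.003
[442.388 -47.359  13.852] [-0.296 -0.323  0.708]
```

View pics/ov2_top.png

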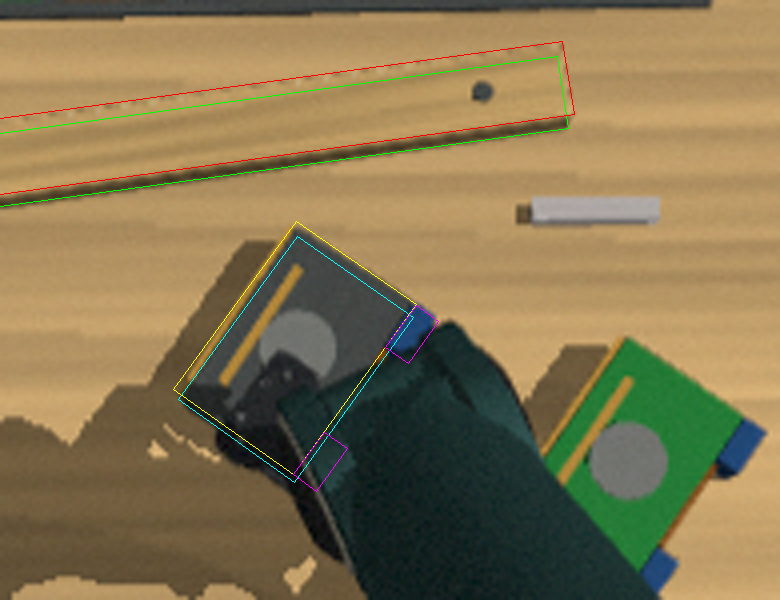

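View pics/ov2_scene.png

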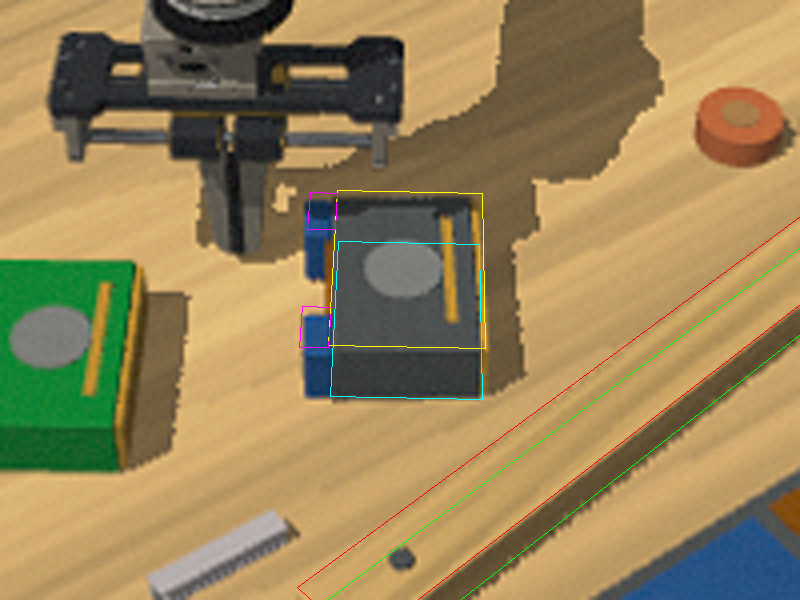

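The scene picture shows the shut fingertips standing behind the left horn, at about (238,250) in the crop and square to it. Nothing else is touched. First push follows.

```bash
python3 -m inch '[0,0,0,0,0.01,0,-1, 0,0,0,0,0.008,0.002,-1, 0,0,0,0,0.005,0,-1, 0,0,2.9,0.0028,0.0042,0,-1, 0,0,2.9,0.0028,0.0042,0,-1, 0,0,2.9,0.0028,0.0042,0,-1, 0,0,2.9,0.0028,0.0042,0,-1, 0,0,2.9,0.0028,0.0042,0,-1, 0,0,2.9,0.0028,0.0042,0,-1]'
cat > look.py <<'E'
import sys
from st import *
def look(name,p0,tol=16,ovl=True):
    obs=collect(p0,tol);p=fitkp(obs,p0)
    print(len(obs),"rms",np.sqrt(np.mean(np.concatenate([proj(n,bw(p,[KP[k]]))[0]-uv for n,k,uv,w in obs])**2)))
    rel(p);tool(p,[])
    if ovl: overlay(name,p,F,dict(scene=(250,185,430,335)))
    return p
E
python3 - <<'E'
from look import *
look("ov3",np.array([547,15,.70]))
E
```

```text
time: 6.52
tcp_pos: [458.1, 0.2, 10.4]
tcp_rot: [[-0.588, 0.809, -0.004], [0.809, 0.588, -0.002], [0.001, -0.005, -1.0]]
wrist_force: [-3.8, -2.8, 4.2]
finger_gap: 0.001
9 rms 1.834950187547282
block [546.753   7.964   0.686] deg rel 32.232084703986395 centre in fence [-105.805  -27.209] face L,R x: [ -98.453  -38.718 -100.586  -36.584]
t 7.125 tcp [458.851   0.838  10.23 ] gap -0.0013495861061238103 F [-5.02   0.144  2.63 ] yaw y 36.153223065318706
turn about tool z: -3.154890408533348
tcp in block frame [-72.528  50.171]
```

View pics/ov3_scene.png

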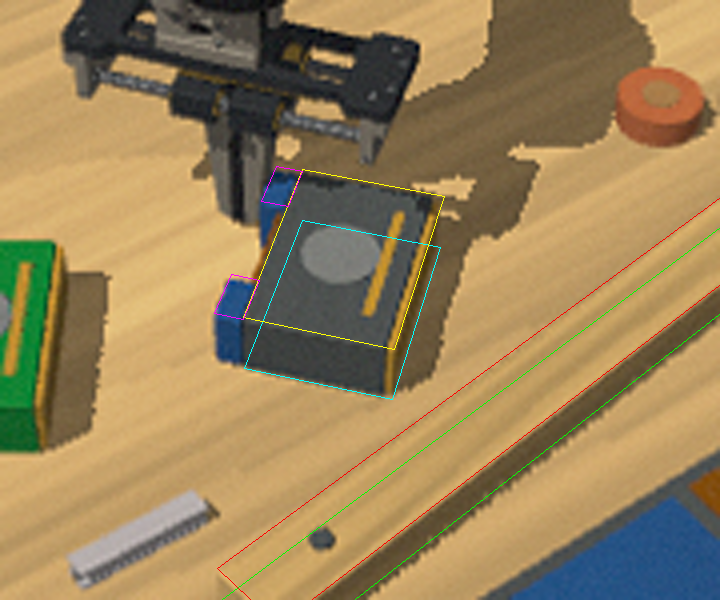

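The left horn is in contact and the block has turned from 46° to about 32°. I carry on.

```bash
python3 -m inch '[0,0,2,0.001,0.0042,0,-1, 0,0,2.4,0.0015,0.0045,0,-1, 0,0,2.6,0.0018,0.0045,0,-1, 0,0,2.6,0.0018,0.0045,0,-1, 0,0,2.6,0.0018,0.0045,0,-1, 0,0,2.6,0.0018,0.0045,0,-1, 0,0,0,0,0,0,-1]'
python3 - <<'E'
from look import *
look("ov4",np.array([560,16,.42]))
E
```

```text
time: 8.05
tcp_pos: [478.8, 23.2, 10.5]
tcp_rot: [[-0.365, 0.931, 0.001], [0.931, 0.365, 0.001], [0.0, 0.001, -1.0]]
wrist_force: [-0.8, 0.1, 0.3]
finger_gap: 0.001
8 rms 1.730906715963007
block [567.812  10.911   0.399] deg rel 15.811017036039836 centre in fence [-84.543 -26.879] face L,R x: [-57.465 -26.949 -58.555 -25.859]
t 8.65 tcp [478.688  22.639  10.69 ] gap 0.0006652261606965586 F [-0.276 -0.773  1.153] yaw y 21.32003309194558
turn about tool z: -1.567012713959922
tcp in block frame [-77.547  45.466]
```

View pics/ov4_scene.png

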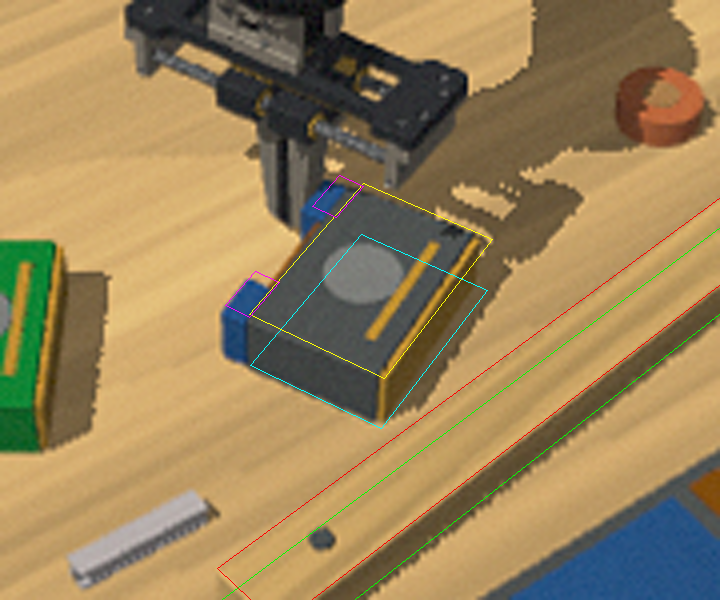

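```bash
python3 -m inch '[0,0,0,0,-0.01,0,-1, 0,0,0,0,-0.01,0,-1, 0,0,-1.5,-0.03,0,0,-1, 0,0,0,-0.03,0,0,-1, 0,0,0,-0.03,0,0,-1, 0,0,0,-0.002,0,0,-1, 0,0,0,0,0,0,-1]'
python3 - <<'E'
from look import *
look("ov5",np.array([566,11,.399]))
E
```

```text
time: 9.57
tcp_pos: [493.7, -69.0, 10.4]
tcp_rot: [[-0.388, 0.922, -0.001], [0.922, 0.388, 0.0], [0.001, -0.001, -1.0]]
wrist_force: [0.2, 0.3, 0.1]
finger_gap: 0.003
8 rms 1.9792260444014267
block [565.279   8.755   0.426] deg rel 17.359851388373848 centre in fence [-87.322 -28.707] face L,R x: [-62.035 -28.617 -63.229 -27.424]
t 10.175 tcp [494.658 -69.627  10.578] gap 0.006514837624728008 F [1.031 0.25  0.133] yaw y 22.82732607705695
turn about tool z: -1.6085540811825638
tcp in block frame [-96.72  -42.146]
```

View pics/ov5_scene.png

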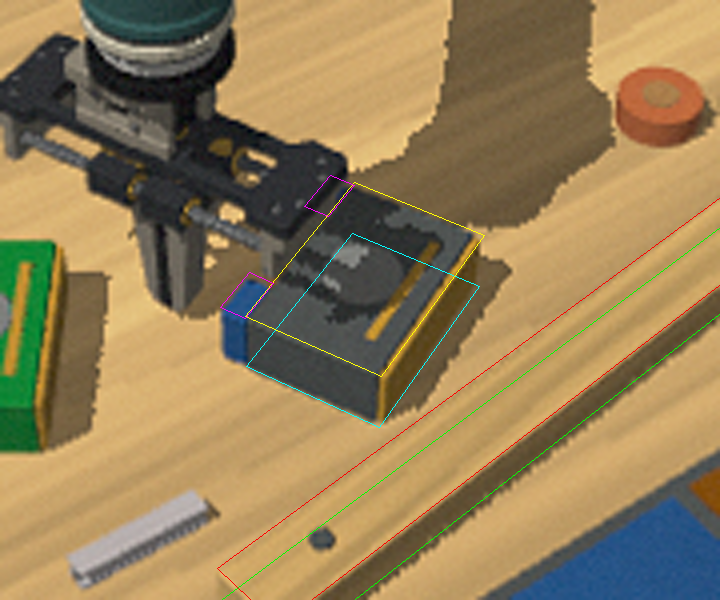

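Fingertips stand behind the right horn at about (175,295) in the crop, clear of the green block.

```bash
python3 -m inch '[0,0,-1.5,-0.003,0.008,0,-1, 0,0,0,0,0.008,0,-1, 0,0,0,0,0.005,0,-1, 0,0,-1.5,-0.001,0.004,0,-1, 0,0,-2.5,-0.0018,0.0045,0,-1, 0,0,-2.5,-0.0018,0.0045,0,-1, 0,0,0,0,0,0,-1]'
python3 - <<'E'
from look import *
look("ov6",np.array([570,14,.52]))
E
```

```text
time: 11.1
tcp_pos: [528.7, -63.4, 10.4]
tcp_rot: [[-0.512, 0.859, -0.0], [0.859, 0.512, -0.001], [-0.0, -0.001, -1.0]]
wrist_force: [-1.5, -3.4, 0.5]
finger_gap: 0.004
8 rms 2.3596043087111065
block [565.849  13.487   0.503] deg rel 21.77239059322105 centre in fence [-86.174 -24.081] face L,R x: [-66.085 -24.541 -67.568 -23.058]
t 11.7 tcp [528.667 -62.33   10.518] gap 0.0021523236622275513 F [-1.705 -3.671 -0.66 ] yaw y 30.82139535352561
turn about tool z: 1.9729759904388937
tcp in block frame [-69.148 -48.469]
```

View pics/ov6_scene.png

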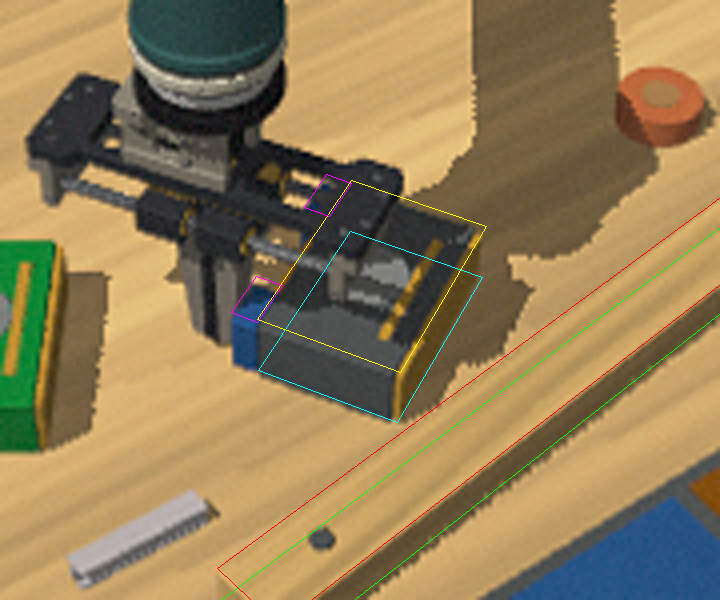

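```bash
python3 -m inch '[0,0,0,0,-0.01,0,-1, 0,0,0,0,-0.012,0,-1, 0,0,1.5,0.032,0,0,-1, 0,0,0,0.032,0,0,-1, 0,0,0,0.03,0,0,-1, 0,0,0,0,0,0,-1]'
python3 - <<'E'
from look import *
look("ov7",np.array([567,13,.51]))
E
```

```text
time: 12.5
tcp_pos: [461.8, 9.8, 10.8]
tcp_rot: [[-0.493, 0.87, -0.0], [0.87, 0.493, 0.001], [0.001, 0.0, -1.0]]
wrist_force: [-0.1, -0.9, 0.5]
finger_gap: 0.006
8 rms 2.0733317919529317
block [567.031  12.042   0.531] deg rel 23.3357648937166 centre in fence [-85.179 -25.66 ] face L,R x: [-66.961 -22.595 -68.545 -21.011]
t 13.1 tcp [463.131   7.698  10.502] gap 0.0028094072732655503 F [-0.262  0.119  0.029] yaw y 29.29858773640161
turn about tool z: -1.1132059271806534
tcp in block frame [-91.804  48.849]
```

View pics/ov7_scene.png

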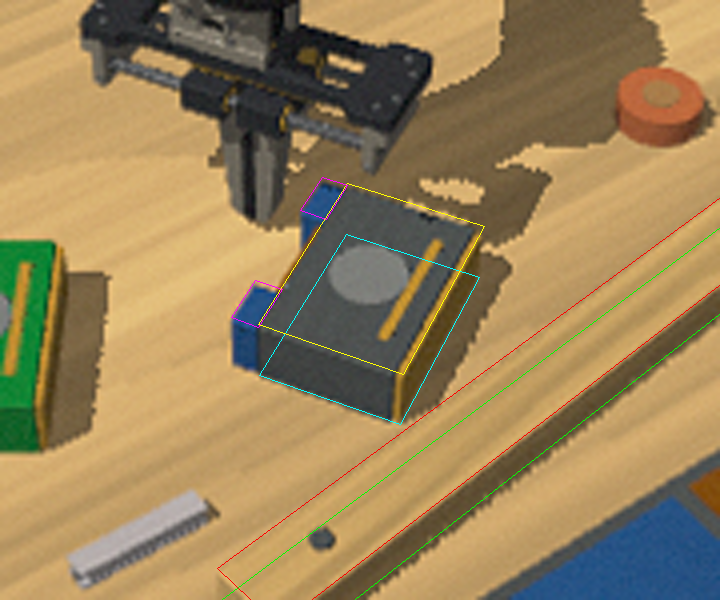

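```bash
python3 -m inch '[0,0,-1,-0.001,0.008,0,-1, 0,0,0,0,0.007,0,-1, 0,0,0,0,0.004,0,-1, 0,0,2,0.001,0.004,0,-1, 0,0,2.6,0.002,0.0045,0,-1, 0,0,2.6,0.002,0.0045,0,-1, 0,0,2.6,0.002,0.0045,0,-1, 0,0,2.6,0.002,0.0045,0,-1, 0,0,2.6,0.002,0.0045,0,-1, 0,0,2.6,0.002,0.0045,0,-1, 0,0,0,0,0,0,-1]'
python3 - <<'E'
from look import *
look("ov8",np.array([585,15,.22]))
E
```

```text
time: 14.52
tcp_pos: [502.3, 41.3, 10.2]
tcp_rot: [[-0.221, 0.975, -0.002], [0.975, 0.221, -0.0], [0.0, -0.002, -1.0]]
wrist_force: [-3.2, 1.7, 0.4]
finger_gap: 0.002
8 rms 2.035111846586786
block [582.451  11.192   0.276] deg rel 8.734635133741921 centre in fence [-69.981 -28.404] face L,R x: [-34.996 -17.987 -35.603 -17.38 ]
t 15.125 tcp [503.679  40.246  10.543] gap 0.003620620314401327 F [-2.875  1.227 -1.657] yaw y 12.702555113643706
turn about tool z: -3.108108789963883
tcp in block frame [-67.875  49.418]
```

View pics/ov8_scene.png

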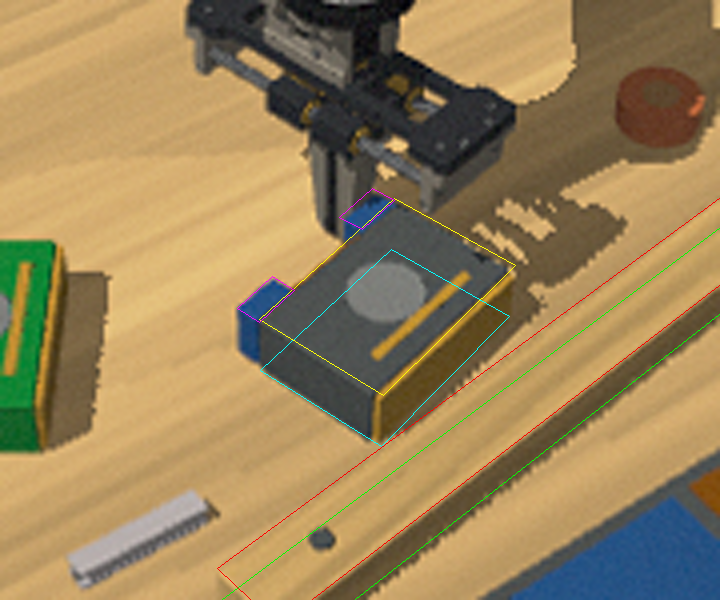

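```bash
python3 -m inch '[0,0,1,0.001,0.004,0,-1, 0,0,2,0.001,0.0045,0,-1, 0,0,2.6,0.002,0.0045,0,-1, 0,0,2.6,0.002,0.0045,0,-1, 0,0,0,0,0,0,-1, 0,0,0,0,-0.01,0,-1, 0,0,0,0,-0.012,0,-1, 0,0,0,-0.032,0,0,-1, 0,0,0,-0.032,0,0,-1, 0,0,0,-0.03,0,0,-1, 0,0,0,0,0,0,-1]'
python3 - <<'E'
from look import *
p=look("ov9",np.array([588,12,.11]))
overlay("ov9",p,F,dict(top=(250,150,445,300)))
E
```

```text
time: 16.55
tcp_pos: [504.6, -48.6, 10.7]
tcp_rot: [[-0.074, 0.997, 0.0], [0.997, 0.074, -0.001], [-0.001, 0.0, -1.0]]
wrist_force: [0.5, 0.4, 0.2]
finger_gap: 0.005
9 rms 2.123170323643606
block [593.566  10.084   0.052] deg rel -4.070639898968476 centre in fence [-59.087 -30.873] face L,R x: [-11.223 -19.173 -10.939 -19.457]
t 17.15 tcp [505.228 -45.6    10.538] gap 0.0031408315844331396 F [-0.3   -0.386  0.532] yaw y 4.5512305661372086
turn about tool z: 1.5458416952400171
tcp in block frame [-91.137 -50.976]
```

View pics/ov9_scene.png

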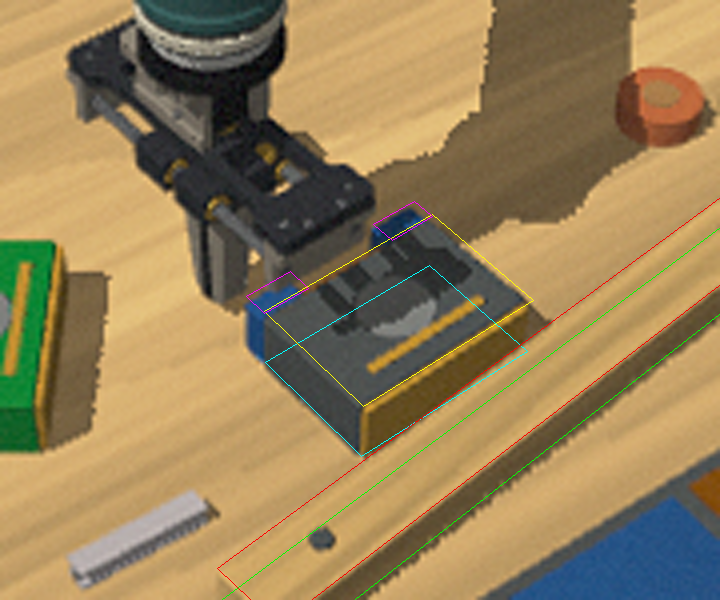

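View pics/ov9_top.png

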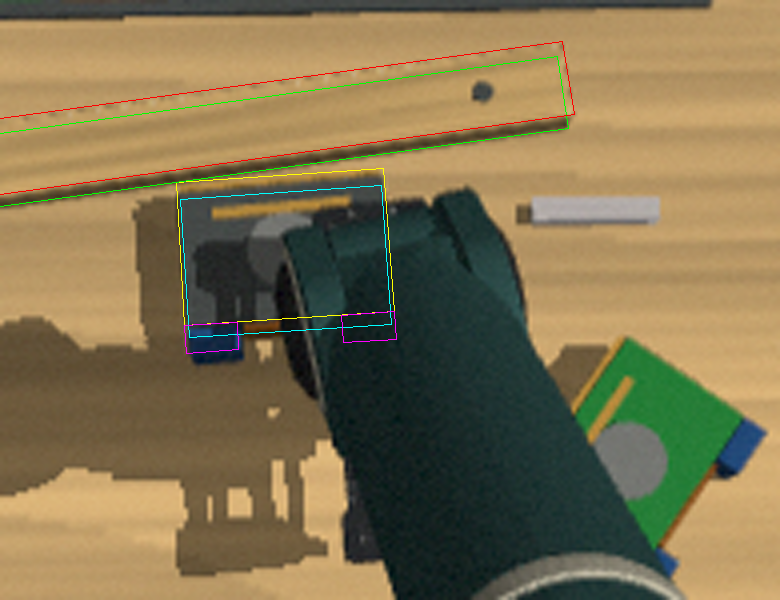

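The block is now about 4° past square, with the left end roughly 11 mm and the right end roughly 19 mm from the fence. Right horn next.

```bash
python3 -m inch '[0,0,1.2,0.004,0.008,0,-1, 0,0,0,0,0.008,0,-1, 0,0,0,0,0.004,0,-1, 0,0,-1.5,-0.001,0.004,0,-1, 0,0,-2.4,-0.002,0.004,0,-1, 0,0,0,0,0,0,-1]'
python3 - <<'E'
from look import *
p=look("ov10",np.array([597,11,.14]))
E
```

```text
time: 18.0
tcp_pos: [532.4, -43.7, 10.3]
tcp_rot: [[-0.126, 0.992, -0.001], [0.992, 0.126, -0.0], [-0.0, -0.001, -1.0]]
wrist_force: [-2.7, -2.1, 2.6]
finger_gap: 0.003
7 rms 2.7381970008088294
block [592.345   8.822   0.101] deg rel -1.2704987077177123 centre in fence [-60.454 -31.975] face L,R x: [-15.223 -17.707 -15.135 -17.795]
t 18.6 tcp [533.04  -42.99   10.494] gap 0.005311622327133624 F [-2.983 -3.114 -0.877] yaw y 7.2239433142990315
turn about tool z: 1.418413252151077
tcp in block frame [-64.242 -45.548]
```

View pics/ov10_scene.png

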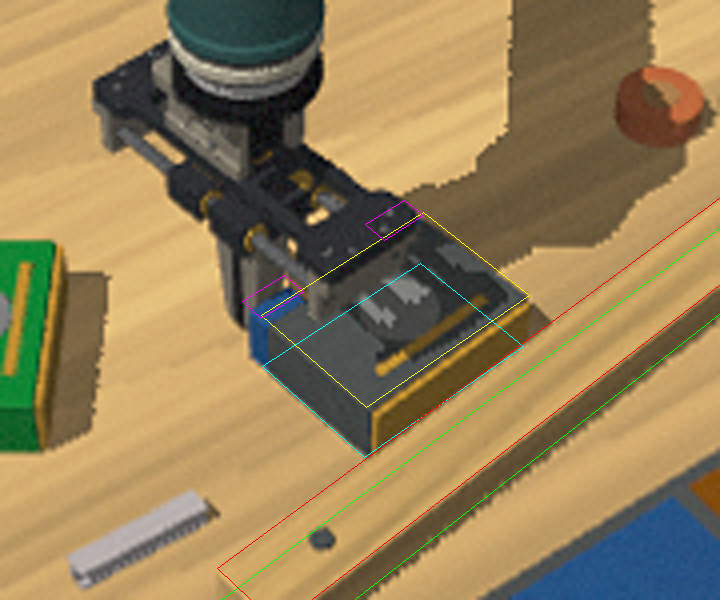

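```bash
python3 -m inch '[0,0,0,0,0.003,0,-1, 0,0,0,0,-0.01,0,-1, 0,0,0,0,-0.01,0,-1, 0,0,0,0.032,0,0,-1, 0,0,0,0.032,0,0,-1, 0,0,0,0.03,0,0,-1, 0,0,0,0,0,0,-1]'
python3 - <<'E'
from look import *
p=look("ov11",np.array([599,11,.14]))
overlay("ov11",p,F,dict(top=(250,150,445,300)))
E
```

```text
time: 19.52
tcp_pos: [504.0, 50.9, 11.0]
tcp_rot: [[-0.131, 0.991, 0.001], [0.991, 0.131, 0.001], [0.001, 0.001, -1.0]]
wrist_force: [0.2, 0.5, -0.4]
finger_gap: 0.003
8 rms 1.8568282338828812
block [596.644  10.677   0.127] deg rel 0.18690284291713744 centre in fence [-55.96  -30.663] face L,R x: [-12.143 -11.777 -12.156 -11.764]
t 20.125 tcp [504.4    47.821  10.524] gap 0.006138400996890561 F [ 0.005 -0.707  0.057] yaw y 7.195067351527088
turn about tool z: -0.06786426125571587
tcp in block frame [-86.808  48.508]
```

View pics/ov11_scene.png

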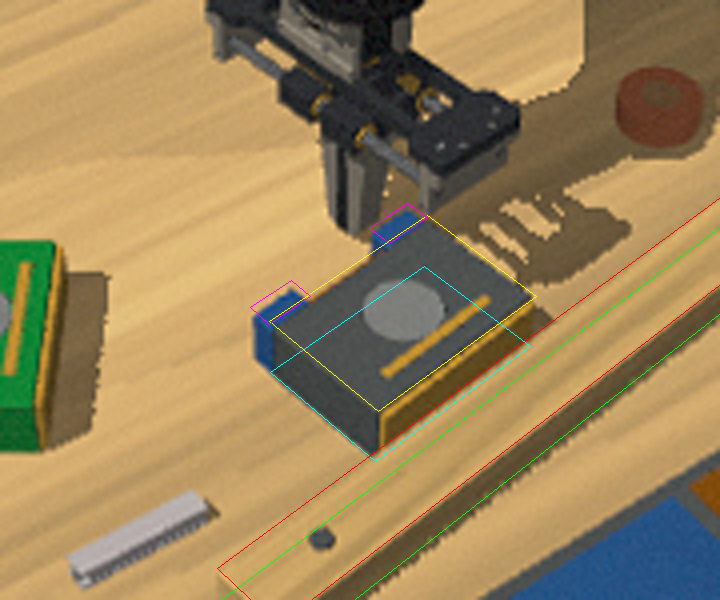

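View pics/ov11_top.png

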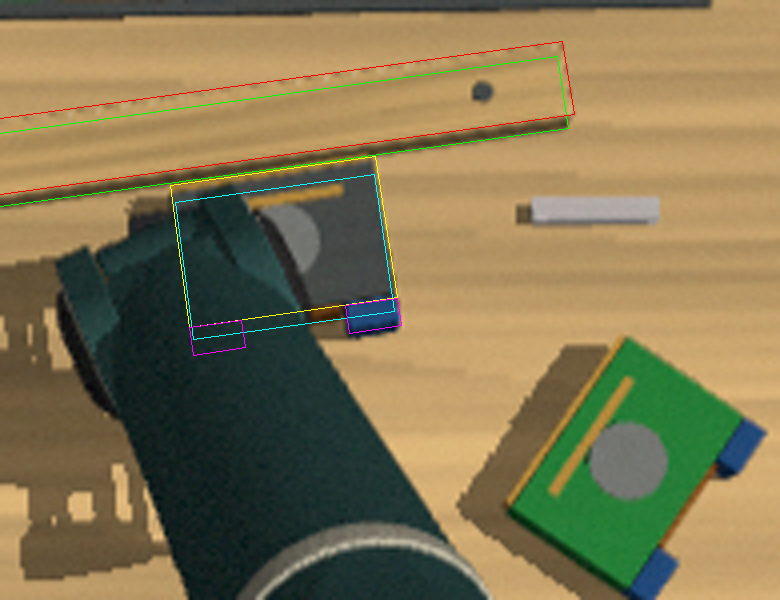

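The block is about square, with gaps near 12 mm at both ends. Small alternating pushes next, left first.

```bash
python3 -m inch '[0,0,0,-0.002,0.008,0,-1, 0,0,0,0,0.006,0,-1, 0,0,0,0,0.003,0,-1, 0,0,2,0.001,0.004,0,-1, 0,0,2,0.001,0.004,0,-1, 0,0,0,0,0,0,-1]'; python3 -m inch '[0,0,0,0,-0.01,0,-1, 0,0,0,0,-0.01,0,-1, 0,0,-2,-0.032,0,0,-1, 0,0,-2,-0.032,0,0,-1, 0,0,0,-0.03,0,0,-1, 0,0,0,0,0,0,-1]'
python3 - <<'E'
from look import *
p=look("ov12",np.array([600,11,.06]))
E
```

```text
time: 20.98
tcp_pos: [528.5, 52.0, 10.3]
tcp_rot: [[-0.057, 0.998, -0.001], [0.998, 0.057, 0.0], [0.0, -0.001, -1.0]]
wrist_force: [-2.9, 2.5, 1.2]
finger_gap: 0.005
time: 21.72
tcp_pos: [517.5, -46.7, 10.6]
tcp_rot: [[-0.121, 0.993, 0.0], [0.993, 0.121, -0.001], [-0.001, 0.0, -1.0]]
wrist_force: [-0.0, 0.2, 0.5]
finger_gap: 0.008
8 rms 1.5646315580590902
block [602.841  11.232   0.087] deg rel -2.0714487218365383 centre in fence [-49.742 -30.875] face L,R x: [-3.746 -7.795 -3.602 -7.939]
t 22.325 tcp [517.761 -43.284  10.563] gap 0.003529382083154759 F [0.434 0.264 0.053] yaw y 7.250989057879943
turn about tool z: 2.2464090098508147
tcp in block frame [-89.511 -46.887]
```

View pics/ov12_scene.png

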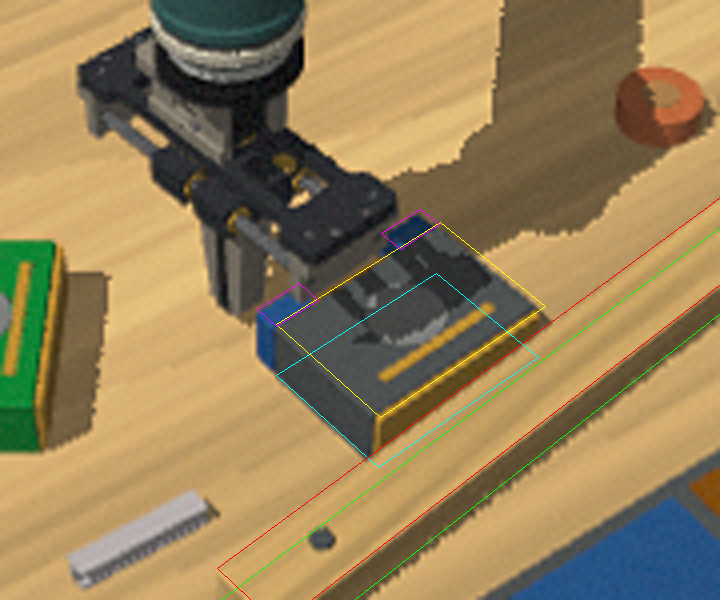

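```bash
python3 -m inch '[0,0,1.5,0.001,0.009,0,-1, 0,0,0,0,0.007,0,-1, 0,0,0,0,0.003,0,-1, 0,0,-1,-0.001,0.004,0,-1, 0,0,-1.5,-0.001,0.004,0,-1, 0,0,0,0,0,0,-1]'; python3 -m inch '[0,0,0,0,-0.01,0,-1, 0,0,0,0,-0.01,0,-1, 0,0,0,0.032,0,0,-1, 0,0,0,0.032,0,0,-1, 0,0,0,0.03,0,0,-1, 0,0,0,0,0,0,-1]'
python3 - <<'E'
from look import *
p=look("ov13",np.array([604,11,.12]))
overlay("ov13",p,F,dict(top=(250,150,445,300)))
E
```

```text
time: 23.12
tcp_pos: [543.6, -42.8, 10.3]
tcp_rot: [[-0.142, 0.99, -0.002], [0.99, 0.142, -0.001], [-0.001, -0.003, -1.0]]
wrist_force: [-3.5, -2.4, 3.4]
finger_gap: 0.006
time: 23.88
tcp_pos: [510.9, 51.3, 10.8]
tcp_rot: [[-0.148, 0.989, 0.001], [0.989, 0.148, 0.001], [0.001, 0.001, -1.0]]
wrist_force: [-0.1, -0.4, 0.3]
finger_gap: 0.006
9 rms 1.6395769002104084
block [605.246  11.337   0.149] deg rel 1.4661703276617655 centre in fence [-47.342 -31.068] face L,R x: [-4.789 -1.923 -4.891 -1.821]
t 24.475 tcp [511.475  48.315  10.535] gap 0.00656321597891068 F [-0.633  0.965 -0.123] yaw y 8.195168353686542
turn about tool z: -0.34703074384089033
tcp in block frame [-87.238  50.497]
```

View pics/ov13_scene.png

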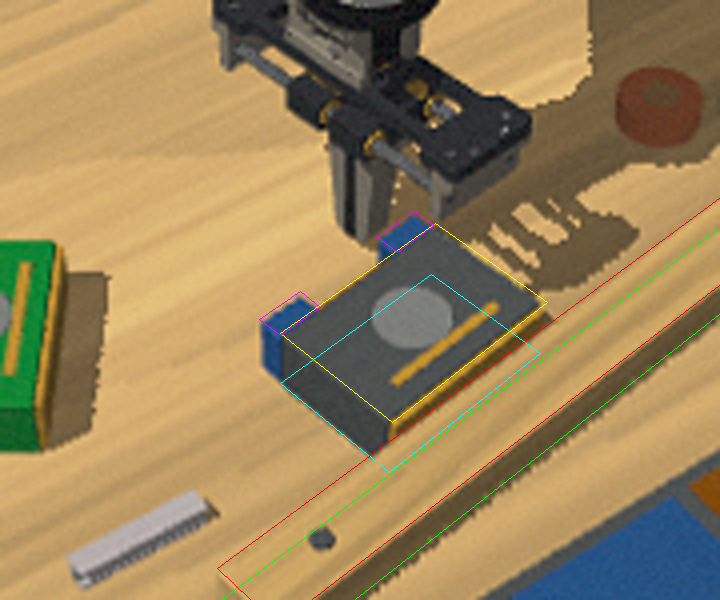

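View pics/ov13_top.png

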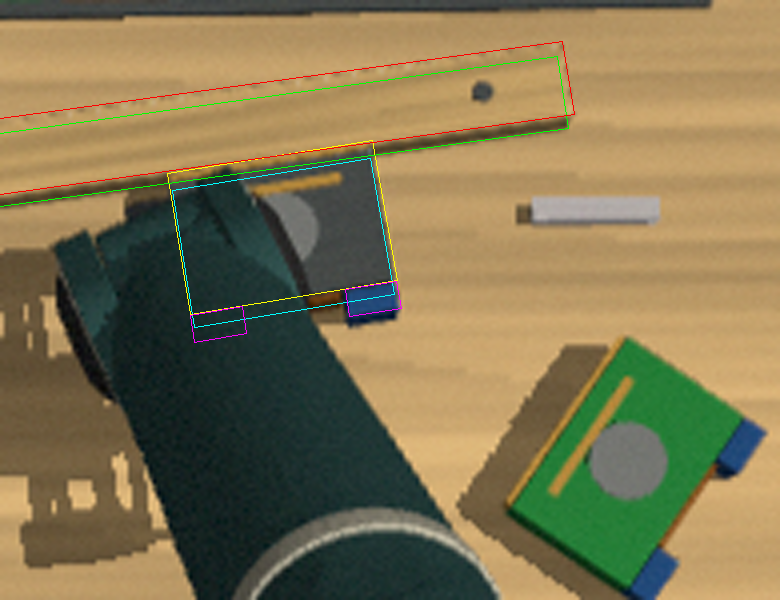

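```bash
python3 -m inch '[0,0,0,-0.004,0.008,0,-1, 0,0,0,0,0.006,0,-1, 0,0,0,0,0.003,0,-1, 0,0,1,0.001,0.003,0,-1, 0,0,1,0.001,0.003,0,-1]'; python3 -m inch '[0,0,0.5,0,0.0015,0,-1]';python3 -m inch '[0,0,0.5,0,0.0015,0,-1]'
```

```text
time: 25.2
tcp_pos: [532.4, 49.7, 10.2]
tcp_rot: [[-0.107, 0.994, -0.005], [0.994, 0.107, -0.001], [-0.001, -0.005, -1.0]]
wrist_force: [-11.4, -2.6, 10.0]
finger_gap: 0.004
time: 25.32
tcp_pos: [532.3, 49.8, 10.2]
tcp_rot: [[-0.099, 0.995, -0.008], [0.995, 0.099, -0.002], [-0.001, -0.008, -1.0]]
wrist_force: [-12.4, -1.4, 12.5]
finger_gap: 0.004
time: 25.45
tcp_pos: [532.2, 49.9, 10.0]
tcp_rot: [[-0.091, 0.996, -0.01], [0.996, 0.091, -0.002], [-0.001, -0.011, -1.0]]
wrist_force: [-16.5, -1.7, 14.6]
finger_gap: 0.002
```

The force rose to 16 N with no more travel, so the left end has met the fence. I switch to the right.

```bash
python3 -m inch '[0,0,0,0,-0.012,0,-1, 0,0,0,0,-0.012,0,-1, 0,0,-1,-0.032,0,0,-1, 0,0,-1,-0.032,0,0,-1, 0,0,0,-0.03,0,0,-1, 0,0,0,0,0,0,-1]'
python3 - <<'E'
from look import *
p=look("ov14",np.array([607,11,.11]))
E
```

```text
time: 26.2
tcp_pos: [524.0, -48.2, 10.6]
tcp_rot: [[-0.121, 0.993, 0.001], [0.993, 0.121, -0.001], [-0.001, 0.001, -1.0]]
wrist_force: [-0.7, 0.2, 0.3]
finger_gap: 0.005
8 rms 1.7383332132752123
block [607.596  11.622   0.14 ] deg rel 0.9658599341131902 centre in fence [-44.975 -31.074] face L,R x: [-1.925 -0.037 -1.992  0.031]
t 26.8 tcp [523.765 -45.185  10.573] gap 0.007826847752320036 F [-0.71   0.337 -0.471] yaw y 7.247794720989344
turn about tool z: -0.794093982989513
tcp in block frame [-90.954 -44.52 ]
```

View pics/ov14_scene.png

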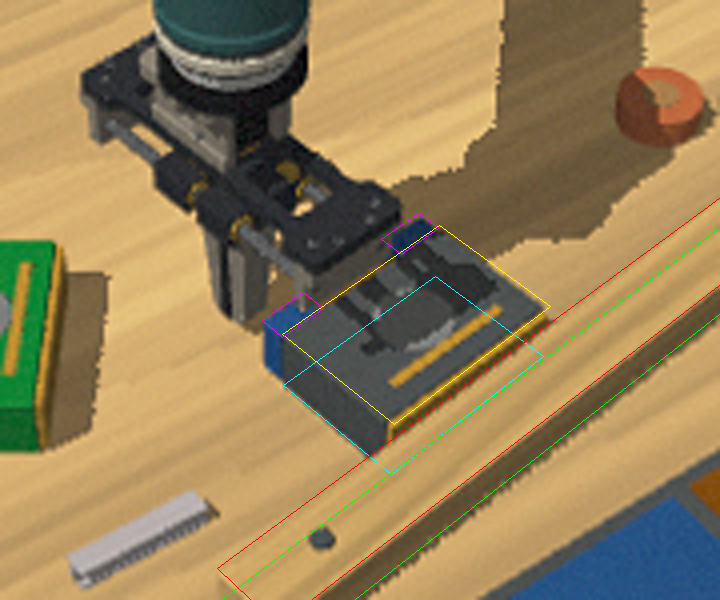

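```bash
python3 -m inch '[0,0,0,-0.001,0.009,0,-1, 0,0,0,0,0.007,0,-1, 0,0,0,0,0.003,0,-1, 0,0,0,0,0.002,0,-1, 0,0,0,0,0.002,0,-1]'; python3 -m inch '[0,0,0,0,0.002,0,-1]';python3 -m inch '[0,0,0,0,0.002,0,-1]'
```

```text
time: 27.48
tcp_pos: [544.3, -44.2, 10.3]
tcp_rot: [[-0.125, 0.992, -0.005], [0.992, 0.125, -0.001], [-0.001, -0.005, -1.0]]
wrist_force: [-9.2, -1.4, 8.8]
finger_gap: 0.005
time: 27.6
tcp_pos: [544.3, -44.2, 10.2]
tcp_rot: [[-0.125, 0.992, -0.009], [0.992, 0.125, -0.002], [-0.001, -0.009, -1.0]]
wrist_force: [-14.7, -2.3, 13.8]
finger_gap: 0.004
time: 27.72
tcp_pos: [544.2, -44.2, 10.2]
tcp_rot: [[-0.125, 0.992, -0.013], [0.992, 0.125, -0.003], [-0.001, -0.013, -1.0]]
wrist_force: [-18.9, -2.6, 19.8]
finger_gap: 0.002
```

Both horns now stop hard. The two stop positions give a slope of 0.126 rad against the fence's 0.124. I draw clear and look.

```bash
python3 -m inch '[0,0,0,0,-0.012,0,-1, 0,0,0,0,-0.015,0,-1, 0,0,0,0,0,-0.04,-1, 0,0,0,0,0,-0.06,-1, 0,0,0,0,0,-0.06,-1, 0,0,0,-0.05,-0.03,0,-1, 0,0,0,-0.05,-0.03,0,-1, 0,0,0,-0.05,-0.03,0,-1, 0,0,0,-0.05,0,0,-1, 0,0,0,-0.05,0,0,-1, 0,0,0,0,0,0,-1, 0,0,0,0,0,0,-1]'
python3 - <<'E'
from look import *
p=look("ov15",np.array([607,11,.12]))
for n,(x0,y0,x1,y1) in dict(top=(270,150,370,245),scene=(300,225,410,310)).items():
    im=vision.snapshot(n)[y0:y1,x0:x1,::-1];cv2.imwrite(f"pics/fin_{n}.png",cv2.resize(im,None,fx=6,fy=6,interpolation=cv2.INTER_CUBIC))
E
```

```text
time: 29.22
tcp_pos: [465.7, -304.7, 170.2]
tcp_rot: [[-0.126, 0.992, -0.0], [0.992, 0.126, 0.001], [0.001, -0.0, -1.0]]
wrist_force: [0.7, -0.7, -0.1]
finger_gap: 0.003
9 rms 2.4197365920023275
block [605.458  13.14    0.112] deg rel -0.6682115814045898 centre in fence [-46.909 -29.304] face L,R x: [-2.259 -3.565 -2.212 -3.611]
t 29.825 tcp [ 466.047 -305.684  170.617] gap 0.0038591628976066858 F [ 0.402 -0.081 -0.286] yaw y 7.229467452226358
turn about tool z: 0.8216502637652809
tcp in block frame [-174.123 -301.274]
```

View pics/fin_top.png

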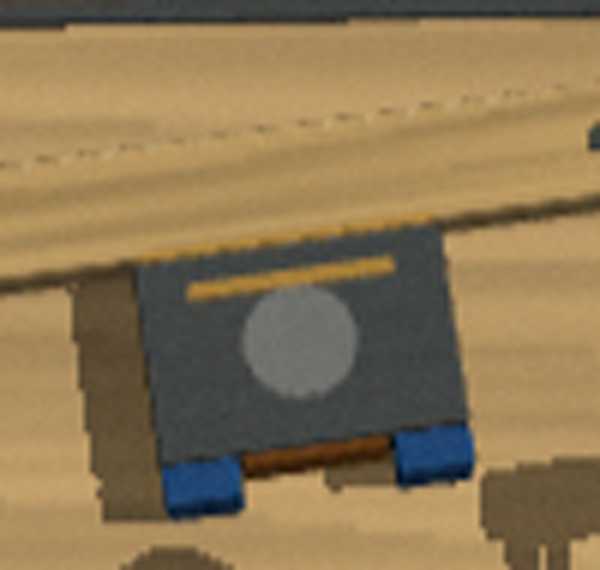

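View pics/fin_scene.png

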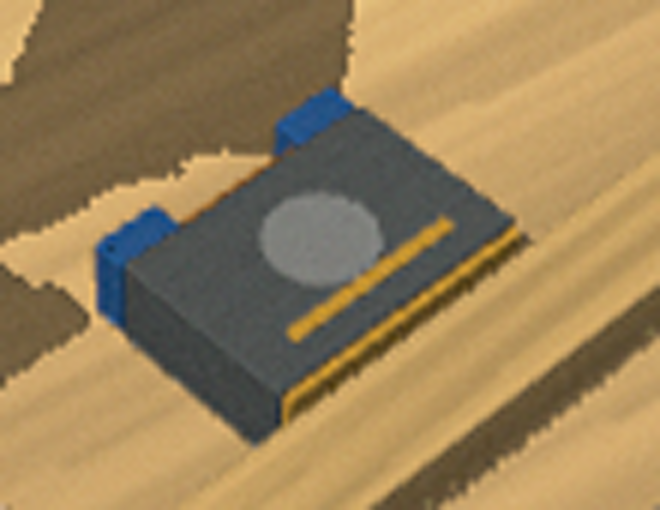

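Both pictures show the brass strip lying evenly along the fence's near edge, with no wedge-shaped gap. The fingers are clear and nothing else was touched, so I hand in.

```bash
python3 -c "
from bench import order; print(order.job_done())"
```

```text
the job is handed in; nothing more can be done
None
```

I walked the grey block up to the fence by pushing its horns in turn, left, right, left and so on for eight pushes. It came nearly square about 12 mm before touching, and I handed the job in at about 30 s of the 72 s allowed. No verdict was reported.

**Final seating:** the last push on each horn stopped dead against the fence, at about 16 N left and 19 N right. The line between those two stop positions lies at 0.126 rad, against 0.124 rad for the fence. The close-up pictures show the brass lying evenly along the wood.

**Check that disagreed:** the last camera fit put the face ends 2 to 4 mm short of the fence (left about 2.3, right about 3.6) and the block 0.7° out of square. That is still inside the 4 mm limit, but only just on the right. Its pixel error (2.4 px RMS, about 5 mm) is larger than that gap, so I trusted the firm stops instead.

**Rest of the bench:** I never aimed at the glass, kept the fingers clear of the green look-alike, and saw no sign of the block lifting or tipping. The fingers finished well clear, about 170 mm up. I did not re-measure the loose objects, but the arm did not come near them at bench height.

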